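# Turn a sign panel over, lock the frame and fit its hanger bracket

## Robot

A 6-joint arm with a two-finger parallel gripper is mounted at the origin on the work surface. World frame = base frame: x ahead of the robot, y to its left, z up, the work surface at z = 0. Lengths are in m, angles in rad, forces in N, time in s.
With the tool pointing down it reaches from about 0.25 to 0.775 m from the base axis. Payload 4 kg.
Tool frame: the origin (TCP) lies at the very end of the fingers, on their centre line; the grasp point (between the pads) lies env.grip_point_offset behind it (env.grip_point_offset is the distance from the TCP to the grasp point, in m); z points along the fingers, y is the line along which they close (so a half turn about z gives the same grasp; the last joint's range is limited). The gripper opens to 94 mm and grips with 3 to 60 N. Pads are 16 mm wide; open, the fingers measure 119 mm over their backs; the gripper's body (75 mm by 177 mm) begins 78 mm behind the grasp point.
Start: joints at [1.11, 0.087, 1.371, -0, 1.684, -0.103], TCP at [0.193, 0.515, 0.182] pointing down, gripper open.
Joint ranges: [-3.1, 3.1], [-0.76, 2.03], [0.27, 2.55], [-1.08, 4.22], [0.17, 2.65], [-2.57, 2.57]. Speed limits (rad/s): [2.79, 2.79, 3.14, 3.14, 3.14, 3.14].

## Interface

Orientations are given as a unit quaternion [w, x, y, z].
In Python, from plant import env, eyes, order, spotter gives the robot as it stands. The module is installed in compiled form; this text tells all that it offers.
- The arm moves only by the shell command python3 -m inch 'ROWS'. ROWS is JSON, a list of rows, each a list of 3 entries, a list of its own where there are three numbers: the opening, from 0 (shut) to 1 (fully open), then the shift along the tool's x, y, z in mm, then the turn about the tool's z in rad. A call has exactly 10 rows; each row shifts and turns the commanded pose from where the row before left it, along the tool's axes as they then stand; what a row does not reach is not made up. A row lasts 1/10 s, in which the tool goes at most 50 mm and 8.59 degrees, less where a joint would pass 70% of its speed; a pose out of reach is approached as far as the arm can. A call is refused whole if a number of a shift passes 50 or a number of a turn 0.15, either way. A call with a gripper value outside its range is refused whole. The fingers move at their own pace and stop on an object; the grip force is fixed at half the most. Time passes only in rows, so rows that do not move let the fingers close, or fill a call up. It gives the time, the measured TCP pose, the force, the opening and the grip force at its end, in the units of the state.
- env.get_state(): the state, without advancing time (a new reading comes with each control period).
- eyes.read_camera(name): name is "side" or "top" or "wrist"; returns the picture (420x560x3 uint8, red, green, blue); there is no depth.
- eyes.camera_params(name): a dict with "fx", "fy", "cx", "cy" (pixels), "dist_coeffs" ([k1, k2, p1, p2, k3] as OpenCV has them; the pictures are not rectified), "rvec" (rotation vector, rad) and "tvec" (3), from world to camera coordinates, as OpenCV has them. Camera axes: x right, y down, z forward; pixel columns grow to the right and rows downward; lengths in m; the calibration is good to about 2 mm. A picture is of the moment at which its call begins: read the wrist's pose just before it. camera_params takes no time and is no camera call; for the wrist camera it gives the pose at the moment of the call.
- order.finish_job(): hands the job in; it is judged then, once.
Trained networks look in the newest picture that a camera, given by its name, has taken for a name from the list of things; names that differ only in an ending like _2 or _b are one class to them, and where a whole thing is asked for, a point or a joint stands for the part that bears it (a point fixed in the world has none). Each returns a list of dicts, best first, with "confidence" (0 to 1); they miss things now and then, are a little off and sometimes report something else, mostly with a low value. They report only what shows in the picture. A call takes as long as a camera call. They do not tell look-alikes from the thing itself.
- spotter.recognise(thing, camera): "box" ([left, top, right, bottom] as shares, 0 to 1, of the picture: columns of its width, rows of its height, round what is visible of it).
- spotter.tip_of(thing, camera): "position" ([column, row] as shares, 0 to 1, of the picture: columns of its width, rows of its height: a listed point, or the origin of a listed thing).
The state is a dict: "t": time; "joint_positions": joint angles; "qvel": joint speeds; "effort": joint torques, N m; "eef_pos": TCP position; "ee_rot": TCP orientation; "wrist_force": force on the tool from outside, world axes, zero at the start; "ft_torque": the same for the moment, N m; "width": opening from 0.0 (shut) to 1.0 (fully open); "grasp_force": force on a finger pad.
Only numpy, scipy, OpenCV 4.12 (cv2) and the standard library are available. Lean on these libraries where they do the work, as an engineer would, in place of code of your own. Each camera call takes 0.05 s, during which the arm holds its last target. There are 200 camera calls.

## Task

Swing the sign panel over by its red bar handle, up and away over the top, until it lies level with its plain white back (the side with two pins) facing up. Then turn the orange knob clockwise as far as it goes to lock the frame, and only then set the loose hanger bracket down with both its holes over the two pins, flat on the panel, and let go. Leave the mugs and the gift box where they stand.

Things in the scene. Friction and masses are not known exactly. Their poses are not given: they have to be found in the camera images.
- stand: Fixed turnover stand: grey base plate 170 x 325 x 12 mm with two blue end towers. Origin on the table under the middle of the panel; the panel turns about the stand's y axis at a height of 110 mm above the table. Stand x is across the panel, towards the far side from the robot. Towers (50 mm wide in x): a plain one at y +117 to +143 mm, 138 mm tall, and the lock tower at y -129 to -163 mm, 158 mm tall.
- panel_frame (a joint): Turn of the aluminium panel frame (120 mm across x 210 mm along the axis x 14 mm thick) about the stand's y axis, rad. 0: level, green printed face up, handle on the side towards the robot; pi/2: upright, handle on top; pi: level, plain white back with the pins up, handle on the far side, against a hard stop. Hard stops at 0 and pi. Stiff (about 0.2 N m, 2 N at the handle): it stays where it is left.
- handle (a point): Middle of the red bar handle of the frame: a round bar 10 mm in diameter, 128 mm long, parallel to the turning axis and 102 mm from it (its arms meet it 60 mm either side of the middle); 37 mm clear between bar and frame edge. Pinched from above it may turn within the fingers as it travels on its arc.
- lock_knob (a joint): Turn of the orange lock knob, rad: 0 to 0.15 open, 1.4 fully locked (hard stop), clockwise from above. It drives a brass bolt into the only slot of the frame's index disc, which lines up when the panel is at pi; anywhere else the bolt meets the disc and the knob stops at about 0.7 to 0.8. Stiff (about 0.06 N m) and stays where it is left.
- knob_grip (a point): Point to grip on the vertical axis of the lock knob, on top of the lock tower, 187 mm above the table, 13 mm below the knob's top, 23 mm above its round black collar. The grip is an orange bar 12 mm thick, 42 mm long, 36 mm tall. The axes turn with the knob: the bar lies along its y (along the stand's y when the joint is 0).
- panel_mid (a point): Middle of the panel's white back face, where the bracket lies in the end (3 mm from the turning axis). Its z axis points out of the printed face, so it points down in the end; its y is the stand's y. The aluminium rails round the panel stand 4 mm above this face; the face inside them is 96 x 186 mm.
- pin_a (a point): Tip of one steel pin on the white back, 35 mm from panel_mid along +y. Pins are 8 mm in diameter, 14 mm tall from the face, the last 3 mm tapered to 4 mm.
- pin_b (a point): Tip of the other pin, 35 mm from panel_mid along -y, 70 mm from pin_a.
- bracket_mid (a point): Centre (half-way up, 20.5 mm above its underside) of the loose hanger bracket, 0.08 to 0.17 kg: a dark steel strip 30 x 110 x 5 mm, long side along its y, with two 12 mm holes 35 mm either side of the middle, and a blue upright grip tab in the middle, 10 mm thick in x, 36 mm long in y, rising to 41 mm above the underside. It is the same turned by half a turn. It starts standing flat on the table, tab up.
- mug_red: Bystander: red mug, 80 mm wide, 95 mm tall, origin at the centre of its underside.
- mug_white: Bystander: white mug, 80 mm wide, 95 mm tall, origin at the centre of its underside.
- gift_box: Bystander: cardboard gift box, 70 mm cube, origin at the centre of its underside.
There are look-alikes about, which are no part of the job. Of the things like the part that bears bracket_mid, leave any that is turquoise; of the rest the larger one is meant.

How it is judged:
On the way, in this order (a step that is already met when the one before it is completed fails the run):
1. the panel is turned level with its white back up, the knob still open (value of joint panel_frame above 3.0216 rad and value of joint lock_knob below 0.5 rad), for 0.2 s.
2. the frame is locked with the knob (value of joint panel_frame above 3.0716 rad and value of joint lock_knob above 1.25 rad), for 0.2 s.
3. the bracket lies flat on the panel over both pins, the frame locked (all of step 2 and horizontal distance between bracket_mid and panel_mid below 0.004 m and z of bracket_mid in the frame of panel_mid between -0.0235 and -0.0175 m and angle between the y axis of bracket_mid and the y axis of panel_mid, either way round below 0.1 rad and angle between bracket_mid's own z axis and vertical below 0.1 rad), for 0.2 s.
At the end, for the whole second after the job is handed in: Panel level within 0.07 rad, white back up; knob past 1.25 rad; bracket flat on the panel over both pins (middle within 4 mm, height within 3 mm, in line and level within 0.1 rad); all released and at rest; mugs and box within 30 mm of their start (all of step 3 and velocity of joint panel_frame below 0.05 rad/s and distance of each of mug_red, mug_white, gift_box from where it was at the start of the episode below 0.03 m); the robot touches nothing.
It fails at once if a mug or the gift box is pushed more than 30 mm (distance of any of mug_red, mug_white, gift_box from where it was at the start of the episode above 0.03 m).
It also fails if it takes over 62 s, if anything falls off the work surface, if the arm or the gripper's body presses on something with over 40 N, if the wrist force passes 120 N, or if a joint passes its speed limit or range.

## Working session

There is one attempt and no reset: what is moved stays moved. The work goes in short steps, Python scripts to look and compute and a shell command to move; the robot and the scene stay as the last step left them, time stands still between calls to the robot, and variables do not carry over. Pictures are saved under pics/ and viewed, at most 10 in all, crops included, and the job is handed in when it is done.

```bash
mkdir -p pics; cat > h.py <<'E'
import numpy as np, cv2
from scipy.spatial.transform import Rotation as R
from plant import env, eyes, order, spotter
def cam(n):
    p=eyes.camera_params(n); K=np.array([[p['fx'],0,p['cx']],[0,p['fy'],p['cy']],[0,0,1]],float)
    return K,np.array(p['dist_coeffs'],float),np.array(p['rvec'],float),np.array(p['tvec'],float)
def ray(n,px):
    K,d,r,t=cam(n); u=cv2.undistortPoints(np.array([[px]],float),K,d)[0,0]
    Rm=cv2.Rodrigues(r)[0]; return -Rm.T@t, Rm.T@np.array([u[0],u[1],1])
def atz(n,px,z):
    o,v=ray(n,px); return o+v*(z-o[2])/v[2]
def proj(n,P):
    K,d,r,t=cam(n); return cv2.projectPoints(np.array(P,float).reshape(-1,3),r,t,K,d)[0][:,0]
def tri(rays):
    A=0;b=0
    for o,v in rays:
        v=v/np.linalg.norm(v);M=np.eye(3)-np.outer(v,v);A=A+M;b=b+M@o
    return np.linalg.solve(A,b)
def tip(th,c): return [(np.array(x['position'])*[560,420],round(x['confidence'],2)) for x in spotter.tip_of(th,c)]
def snap(n,f):
    im=eyes.read_camera(n); cv2.imwrite('pics/'+f,im[:,:,::-1]); return im
def st():
    s=env.get_state(); q=np.array(s['ee_rot']); return s,np.array(s['eef_pos']),R.from_quat(q[[1,2,3,0]]).as_matrix()
E
cat > a.py <<'E'
from h import *
np.set_printoptions(precision=3,suppress=True)
a=snap('side','s0.png');b=snap('top','t0.png')
cv2.imwrite('pics/both.png',np.hstack([a,b])[:,:,::-1][:, :]) 
for th,z in [('handle',None),('knob_grip',.187),('panel_mid',None),('bracket_mid',.0205),('stand',0),('mug_red',0),('mug_white',0),('gift_box',0)]:
    for c in ('top','side'):
        for p,k in tip(th,c): print(th,c,p,k,atz(c,p,z if z is not None else .11))
s,p,Rm=st();print(s,Rm,env.grip_point_offset)
for c in('top','side'):print(c,ray(c,[280,210]))
E
python3 a.py
```

```text
handle top [269.192 235.41 ] 0.89 [ 0.491 -0.009  0.11 ]
handle side [282.8   229.194] 0.65 [ 0.519 -0.059  0.11 ]
knob_grip top [337.4   215.082] 0.56 [ 0.531 -0.171  0.187]
knob_grip side [310.8  178.71] 0.73 [ 0.529 -0.175  0.187]
panel_mid top [274.12  208.782] 0.93 [ 0.557 -0.022  0.11 ]
panel_mid top [185.92  146.202] 0.47 [0.719 0.202 0.11 ]
panel_mid side [264.824 227.598] 0.56 [ 0.555 -0.034  0.11 ]
bracket_mid top [150.696 246.708] 0.65 [0.47  0.311 0.02 ]
bracket_mid top [153.384 194.292] 0.58 [0.612 0.308 0.02 ]
bracket_mid top [137.984 288.582] 0.51 [0.361 0.34  0.02 ]
bracket_mid side [189.672 369.6  ] 0.83 [0.469 0.309 0.02 ]
bracket_mid side [147.112 331.884] 0.64 [0.607 0.316 0.02 ]
bracket_mid side [213.304 415.38 ] 0.62 [0.363 0.34  0.02 ]
stand top [275.184 212.814] 0.9 [ 0.561 -0.02   0.   ]
stand side [264.208 255.318] 0.97 [ 0.554 -0.026 -0.   ]
stand side [310.184 179.382] 0.64 [ 0.634 -0.326  0.   ]
stand side [276.528 229.992] 0.49 [ 0.585 -0.11  -0.   ]
mug_red top [417.704 281.316] 0.81 [ 0.376 -0.395  0.   ]
mug_red side [393.176 209.118] 0.7 [ 0.376 -0.3
[... 335 characters left out ...]
0.71 [0.733 0.231 0.   ]
{'t': 0.9, 'joint_positions': array([ 1.11 ,  0.087,  1.371,  0.   ,  1.684, -0.103]), 'qvel': array([-0.002, -0.   ,  0.001, -0.001,  0.002,  0.   ]), 'effort': array([  0.   , -34.004, -30.259,   0.072,   0.024,   0.   ]), 'eef_pos': array([0.193, 0.515, 0.182]), 'ee_rot': array([0.   , 0.178, 0.984, 0.   ]), 'wrist_force': array([-0.13 , -0.623,  0.661]), 'ft_torque': array([-0.044, -0.022,  0.039]), 'grasp_force': 0.0, 'width': 0.9984798712140668} [[-0.937  0.35   0.   ]
 [ 0.35   0.937  0.   ]
 [-0.     0.    -1.   ]] 0.0188
top (array([ 0.402, -0.071,  1.277]), array([ 0.129,  0.03 , -0.991]))
side (array([0.145, 0.385, 0.866]), array([ 0.423, -0.49 , -0.763]))
```

View pics/t0.png

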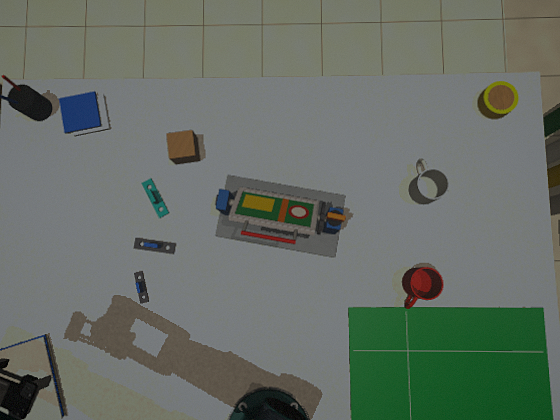

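View pics/s0.png

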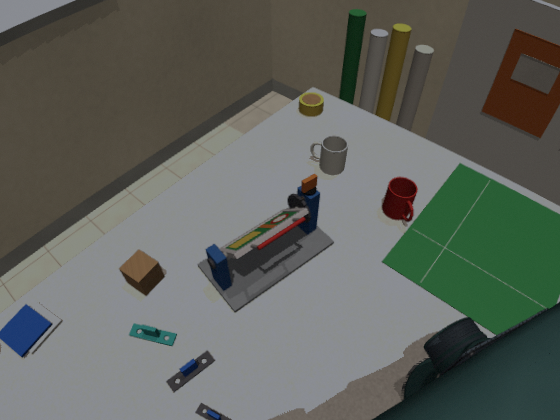

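The top picture shows the stand at about (275,212) with the green face up and the red bar at (269,237). The orange knob is at (337,215). The brackets are turquoise at (155,198), a larger dark one at (155,246) and a smaller dark one at (141,287). The side picture agrees: the large dark bracket is at (190,370).

```bash
cat > b.py <<'E'
from h import *
from scipy.optimize import least_squares
np.set_printoptions(precision=4,suppress=True)
ob={}
for c in('top','side'):
    im=cv2.imread(f'pics/{c[0]}0.png').astype(int);B,G,Rr=im[...,0],im[...,1],im[...,2]
    m=((Rr>110)&(G<60)&(B<60)).astype(np.uint8)
    x0,x1,y0,y1=(225,315,215,255) if c=='top' else (225,320,205,260)
    k=np.zeros_like(m);k[y0:y1,x0:x1]=m[y0:y1,x0:x1]
    n,l,s,ce=cv2.connectedComponentsWithStats(k)
    for i in range(1,n):
        if s[i,4]>25: print(c,s[i],ce[i])
    i=1+s[1:,4].argmax();ys,xs=np.where(l==i);P=np.c_[xs,ys].astype(float);m0=P.mean(0)
    d=np.linalg.svd(P-m0)[2][0];t=(P-m0)@d;e=[m0+d*t.min(),m0+d*t.max()];e.sort(key=lambda q:q[0]);ob[c]=e;print(c,e)
for i in(0,1): print(tri([ray(c,ob[c][i]) for c in ob]))
kn=tri([ray('top',[337.4,215.1]),ray('side',[310.8,178.7])]);print('knob',kn)
# bracket: pixel long axis in top/side
for c,(x0,x1,y0,y1) in {'top':(130,180,232,258),'side':(160,220,347,395)}.items():
    im=cv2.imread(f'pics/{c[0]}0.png')
    g=im[y0:y1,x0:x1].max(2); ys,xs=np.where(g<75); P=np.c_[xs+x0,ys+y0]
    W=np.array([atz(c,p.astype(float),.004)[:2] for p in P]); r=cv2.minAreaRect(W.astype(np.float32)*1000); print(c,len(P),W.mean(0),r)
E
python3 b.py
```

```text
top [241 232  54  11 123] [267.8049 236.9512]
top [array([240.977 , 232.1277]), array([294.059 , 241.6716])]
side [258 217  46  31 140] [280.5 232.2]
side [array([258.3117, 246.4842]), array([302.8703, 217.7986])]
[0.4934 0.0523 0.1818]
[ 0.4705 -0.0707  0.1814]
knob [ 0.5289 -0.1719  0.19  ]
top 339 [0.475  0.3047] ((475.37176513671875, 306.12255859375), (110.54315185546875, 28.342575073242188), 81.6839828491211)
side 582 [0.4714 0.3086] ((472.03509521484375, 307.66107177734375), (108.328125, 30.330747604370117), 81.32586669921875)
```

The bar's ends triangulate to 125 mm apart, and its middle is at (0.482,-0.009,0.182). That puts the panel at about 0.78 rad and the stand yaw at -0.184, which agrees with the stand and knob positions.

```bash
python3 -m inch '[[1,[0,0,-12],0.14],[1,[0,0,-12],0.14],[1,[0,0,-12],0.14],[1,[0,0,-12],0.14],[1,[0,0,-12],0.14],[1,[0,0,-12],0.14],[1,[0,0,-12],0.14],[1,[0,0,-12],0.14],[1,[0,0,-12],0.14],[1,[0,0,-12],0.14]]'; python3 -m inch '[[1,[-36,30,0],0],[1,[-36,30,0],0],[1,[-36,30,0],0],[1,[-36,30,0],0],[1,[-36,30,0],0],[1,[-36,30,0],0],[1,[-36,30,0],0],[1,[-36,30,0],0],[1,[-36,30,0],0],[1,[-36,30,0],0]]'
cat >> h.py <<'E'
def go(P,yaw=None):
    s,p,Rm=st(); a=np.arctan2(Rm[1,1],Rm[0,1]); np.set_printoptions(precision=4,suppress=True)
    print('t',s['t'],'tcp',p,'yawY',a,'need mm (tool)',1000*Rm.T@(np.array(P)-p), 'turn',None if yaw is None else a-yaw,'j6',s['joint_positions'][5],'w',s['width'],'F',s['wrist_force'],s['grasp_force'])
E
cat > c.py <<'E'
from h import *
go([.482,-.009,.30],-.184)
im=snap('wrist','w1.png')
for th,z in [('handle',.1816),('knob_grip',.187),('stand',0)]:
    for p,k in tip(th,'wrist'): print(th,p,k,atz('wrist',p,z))
E
python3 c.py
```

```text
t: 1.9
eef_pos: [0.1926, 0.5151, 0.3025]
ee_rot: [-0.0, 0.772, 0.636, 0.0]
wrist_force: [-0.1, -0.8, -0.5]
width: 1.0
grasp_force: 0.0
t: 2.9
eef_pos: [0.421, 0.1039, 0.3023]
ee_rot: [0.0, 0.77, 0.638, 0.001]
wrist_force: [-0.2, 0.0, 0.6]
width: 0.999
grasp_force: 0.0
t 2.9 tcp [0.421  0.1039 0.3023] yawY -0.1870593078413477 need mm (tool) [-99.5629  80.9204   2.3513] turn -0.003059307841347697 j6 0.2979229716965302 w 0.9991398393743457 F [-0.1801  0.045   0.6089] 0.0
handle [347.2   275.982] 0.72 [ 0.4859 -0.0075  0.1816]
knob_grip [398.888 380.814] 0.95 [ 0.5305 -0.1634  0.187 ]
knob_grip [294.672 407.4  ] 0.45 [ 0.3925 -0.1807  0.187 ]
stand [363.72  224.994] 0.91 [ 0.5516 -0.0189  0.    ]
```

View pics/w1.png

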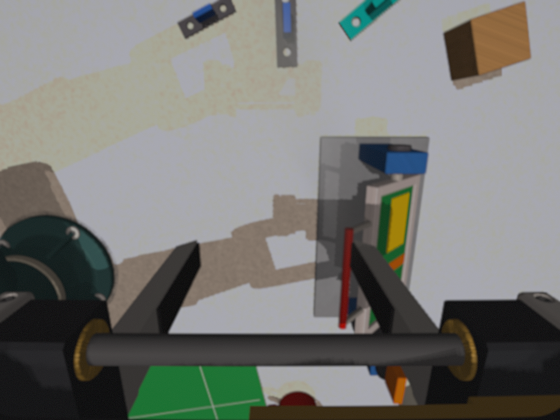

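The wrist picture shows the red bar at (347,276), the knob at (397,381), and the large bracket at the top at (287,30). The wrist and triangulated handle positions agree to within 4 mm, so I'm descending around the bar.

```bash
python3 -m inch '[[1,[-33,27.6,0],0],[1,[-33,27.6,0],0],[1,[-33,27.6,0],0],[1,[0,0,20],0],[1,[0,0,20],0],[1,[0,0,20],0],[1,[0,0,20],0],[1,[0,0,20],0],[1,[0,0,20],0],[1,[0,0,16],0]]' ; python3 -m inch '[[0,[0,0,0],0],[0,[0,0,0],0],[0,[0,0,0],0],[0,[0,0,0],0],[0,[0,0,0],0],[0,[0,0,0],0],[0,[0,0,0],0],[0,[0,0,0],0],[0,[0,0,0],0],[0,[0,0,0],0]]'; cat > d.py <<'E'
from h import *
go([.482,-.009,.166],-.184)
for c in('top','side'):
    snap(c,f'{c}_d.png')
    for p,k in tip('handle',c): print(c,p,k)
E
python3 d.py
```

```text
t: 4.1
eef_pos: [0.4828, -0.0046, 0.165]
ee_rot: [-0.001, 0.769, 0.639, 0.0]
wrist_force: [-0.1, 0.8, -0.2]
width: 1.001
grasp_force: 0.0
t: 5.1
eef_pos: [0.4834, -0.007, 0.1659]
ee_rot: [-0.0, 0.77, 0.638, 0.0]
wrist_force: [-0.6, 0.8, -0.0]
width: 0.187
grasp_force: 0.0
t 5.1 tcp [ 0.4834 -0.007   0.1659] yawY -0.1871451820503782 need mm (tool) [-2.2044 -1.015  -0.0762] turn -0.003145182050378198 j6 0.05519554667995336 w 0.18718628478223423 F [-0.5522  0.7707 -0.0253] 0.0
side [279.104 236.502] 0.76
side [252.28  246.582] 0.19
```

```bash
python3 -m inch '[[0,[0,0,0],0],[0,[0,0,0],0],[0,[0,0,0],0],[0,[0,0,0],0],[0,[0,0,0],0],[0,[0,0,0],0],[0,[0,0,0],0],[0,[0,0,0],0],[0,[0,0,0],0],[0,[0,0,0],0]]'; python3 -c "
import numpy as np
t=np.linspace(.778,3.17,21);print(np.round(np.c_[-102*np.diff(np.cos(t)),-102*np.diff(np.sin(t))],1).tolist())"
```

```text
t: 6.3
eef_pos: [0.4834, -0.007, 0.166]
ee_rot: [-0.0, 0.77, 0.638, 0.0]
wrist_force: [-0.2, 1.2, -0.4]
width: 0.008
grasp_force: 0.0
[[9.1, -8.2], [10.0, -7.0], [10.7, -5.8], [11.3, -4.5], [11.8, -3.1], [12.1, -1.6], [12.2, -0.2], [12.1, 1.3], [11.9, 2.7], [11.5, 4.1], [10.9, 5.4], [10.2, 6.7], [9.3, 7.9], [8.3, 8.9], [7.2, 9.9], [5.9, 10.6], [4.6, 11.3], [3.3, 11.7], [1.8, 12.1], [0.4, 12.2]]
```

The gripper closed on nothing, so I'm looking.

```bash
cat > e.py <<'E'
from h import *
a=snap('wrist','w2.png')
b=snap('side','s2.png')[170:290,200:340]
b=cv2.resize(b,None,fx=3.5,fy=3.5)
cv2.imwrite('pics/c2.png',np.hstack([cv2.resize(a[:, :],(400,300)),cv2.resize(b,(400,300))])[:,:,::-1])
P=st()[1]; print(P,proj('side',P),proj('wrist',P),proj('wrist',[.482,-.009,.1816]),proj('side',[.482,-.009,.1816]))
for c in ('wrist','side'):
    for p,k in tip('handle',c): print(c,p,k)
E
python3 e.py
```

```text
[ 0.4834019  -0.00697791  0.16595006] [[279.86231811 236.25689366]] [[273.74353373 240.09147953]] [[272.10530588 252.60916614]] [[280.92914128 231.7474213 ]]
wrist [280.392 249.606] 0.64
side [283.08  233.394] 0.95
```

View pics/c2.png

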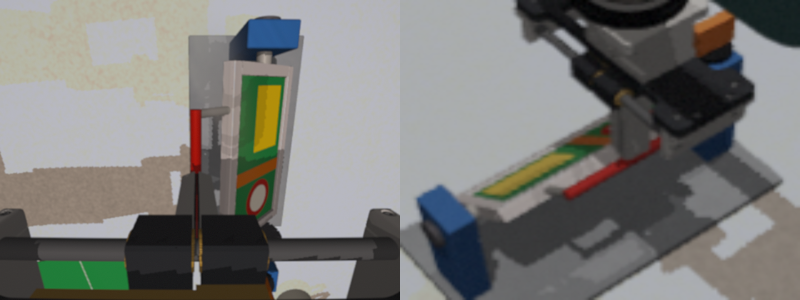

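The wrist crop shows the bar at about (195,140), running under the closed fingertips. The bar must lie lower than I measured, so I'm refitting the stand model with all views.

```bash
cat > f.py <<'E'
from h import *
from scipy.optimize import least_squares
np.set_printoptions(precision=4,suppress=True)
def axis_pts(f,box,n=1):
    im=cv2.imread(f).astype(int);B,G,Rr=im[...,0],im[...,1],im[...,2];x0,x1,y0,y1=box
    m=np.zeros(B.shape,np.uint8);m[y0:y1,x0:x1]=((Rr>80)&(Rr>2.2*G)&(Rr>2.2*B))[y0:y1,x0:x1]
    k,l,s,_=cv2.connectedComponentsWithStats(m);i=1+s[1:,4].argmax();ys,xs=np.where(l==i);P=np.c_[xs,ys].astype(float);m0=P.mean(0)
    d=np.linalg.svd(P-m0)[2][0];t=(P-m0)@d;print(f,s[i]);return m0+d*t.min(),m0+d*t.max()
K,dc,r,t=cam('wrist');Rw=cv2.Rodrigues(r)[0];P2=st()[1];t1=t-Rw@(np.array([.421,.1039,.3023])-P2)
def pr(c,P):
    if c=='w1': return cv2.projectPoints(np.array(P,float).reshape(-1,3),r,t1,K,dc)[0][:,0]
    if c=='w2': return cv2.projectPoints(np.array(P,float).reshape(-1,3),r,t,K,dc)[0][:,0]
    return proj(c,P)
L={'w1':axis_pts('pics/w1.png',(325,362,215,340)),'w2':axis_pts('pics/w2.png',(262,290,140,245)),'top':axis_pts('pics/t0.png',(225,315,215,255)),'side':axis_pts('pics/s0.png',(225,320,205,260))}
for c in L:print(c,L[c])
def model(p):
    cx,cy,yaw,th=p;ex=np.array([np.cos(yaw),np.sin(yaw),0]);ey=np.array([-np.sin(yaw),np.cos(yaw),0]);C=np.array([cx,cy,0])
    h=C-.102*np.cos(th)*ex+[0,0,.11+.102*np.sin(th)]
    return C,ex,ey,h
def res(p,out=False):
    C,ex,ey,h=model(p);o=[]
    for c,(a,b) in L.items():
        e=pr(c,[h+.064*ey,h-.064*ey]);q=sorted([a,b],key=lambda v:np.linalg.norm(v-e[0]))
        d=(e[1]-e[0]);d/=np.linalg.norm(d);nrm=np.array([-d[1],d[0]])
        for z in q:o.append((z-e[0])@nrm)
        o.append((q[0]-e[0])@d)
        if c in('top','side'):o.append((q[1]-e[1])@d)
    k=C-.146*ey+[0,0,.187]
    for c,z in (('top',[337.4,215.1]),('side',[310.8,178.7]),('w1',[398.9,380.8])): o+=list(.4*(pr(c,k)[0]-z))
    for c,z in (('top',[275.2,212.8]),('side',[264.2,255.3]),('w1',[363.7,225])): o+=list(.4*(pr(c,C)[0]-z))
    return np.array(o)
s=least_squares(res,[.555,-.023,-.184,.5],loss='soft_l1');print(s.x,s.cost);print(res(s.x));print(model(s.x))
E
python3 f.py
```

```text
pics/w1.png [340 230  13  99 625]
pics/w2.png [ 267  154   15   88 1218]
pics/t0.png [241 231  54  13 184]
pics/s0.png [257 217  48  32 196]
w1 (array([348.9496, 229.7886]), array([342.1439, 328.01  ]))
w2 (array([273.564 , 153.9986]), array([273.5457, 241.0001]))
top (array([240.8307, 231.9275]), array([294.2413, 241.6785]))
side (array([303.8011, 217.6919]), array([257.8704, 247.3481]))
[ 0.5558 -0.0236 -0.1821  0.7582] 4.583612179362247
[-0.478  -0.2914  1.4362 -0.3206  0.3481 -0.1928  0.1067  0.4185 -0.1514
 -0.9368  0.6844  0.7935 -0.0621  0.3933 -0.6564  0.3001 -0.9093  0.6769
 -0.8226  1.09    0.5755  0.7415 -0.3554  0.0935  0.8188  0.6447]
(array([ 0.5558, -0.0236,  0.    ]), array([ 0.9835, -0.1811,  0.    ]), array([0.1811, 0.9835, 0.    ]), array([ 0.483 , -0.0102,  0.1801]))
```

```bash
cat > g.py <<'E'
exec(open('f.py').read().split('s=least')[0])
L0=dict(L)
for name,LL in {'before(t0,s0,w1)':{k:L0[k] for k in('w1','top','side')},'now':{'w2':L0['w2'],'side':axis_pts('pics/s2.png',(225,320,205,260))}}.items():
    L.clear();L.update(LL)
    def r2(q): 
        o=res([.5558,-.0236,-.1821,q[0]]); return o[:len(o)-12] if 1 else o
    for th in np.arange(.3,.9,.1): print(name,round(th,2),r2([th]))
    print(LL.get('side'))
E
python3 g.py
```

```text
pics/w1.png [340 230  13  99 625]
pics/w2.png [ 267  154   15   88 1218]
pics/t0.png [241 231  54  13 184]
pics/s0.png [257 217  48  32 196]
w1 (array([348.9496, 229.7886]), array([342.1439, 328.01  ]))
w2 (array([273.564 , 153.9986]), array([273.5457, 241.0001]))
top (array([240.8307, 231.9275]), array([294.2413, 241.6785]))
side (array([303.8011, 217.6919]), array([257.8704, 247.3481]))
pics/s2.png [258 235  22  14  91]
before(t0,s0,w1) 0.3 [-27.3478 -24.4862  11.6607 -10.6817 -10.4255  -2.0973  -1.1115 -17.8843
 -16.7391   3.5959   5.0376]
before(t0,s0,w1) 0.4 [-23.2078 -20.7585   9.2343  -9.0507  -8.7859  -1.6268  -1.0675 -14.391
 -13.439    2.5519   3.7065]
before(t0,s0,w1) 0.5 [-18.1041 -16.1627   6.8628  -7.0033  -6.7279  -1.1745  -1.0236 -10.5471
  -9.8087   1.6293   2.5339]
before(t0,s0,w1) 0.6 [-12.0335 -10.6963   4.6102  -4.5538  -4.2658  -0.7464  -0.981   -6.3965
  -5.8899   0.8497   1.5447]
before(t0,s0,w1) 0.7 [-5.0153 -4.3766  2.5492 -1.7226 -1.42   -0.3485 -0.9407 -1.9903 -1.7307
  0.2321  0.7606]
before(t0,s0,w1) 0.8 [ 2.9043  2.7548  0.7588  1.4639  1.7828  0.0131 -0.9039  2.6143  2.6151
 -0.2076  0.2   ]
before(t0,s0,w1) 0.9 [11.6492 10.6293 -0.6802  4.973   5.3099  0.3329 -0.8715  7.3554  7.0892
 -0.4575 -0.1239]
(array([303.8011, 217.6919]), array([257.8704, 247.3481]))
now 0.3 [-32.4397 -29.2185   7.5636 -17.8337 -16.9434   3.359  -25.7075]
now 0.4 [-28.8893 -25.9459   5.9784 -14.3396 -13.5346   2.3151 -27.0391]
now 0.5 [-23.5404 -21.0192   4.2748 -10.4947  -9.7842   1.3928 -28.2118]
now 0.6 [-16.2351 -14.294    2.5168  -6.3431  -5.735    0.6134 -29.2007]
now 0.7 [ -6.844   -5.6525   0.8027  -1.9358  -1.4369  -0.004  -29.9837]
now 0.8 [  4.714    4.9791  -0.7314   2.67     3.0545  -0.4434 -30.5427]
now 0.9 [ 18.4489  17.6093  -1.9135   7.4121   7.6786  -0.693  -30.864 ]
(array([278.2127, 234.7371]), array([257.7025, 247.5227]))
```

```bash
python3 -c "
import cv2,numpy as np
a=cv2.imread('pics/w2.png')[150:420,200:350];b=cv2.imread('pics/s2.png')[175:265,240:340]
cv2.imwrite('pics/c3.png',np.hstack([cv2.resize(a,(333,600),interpolation=2),cv2.resize(b,(460,600),interpolation=2)]))"
```

```text
(no output)
```

View pics/c3.png

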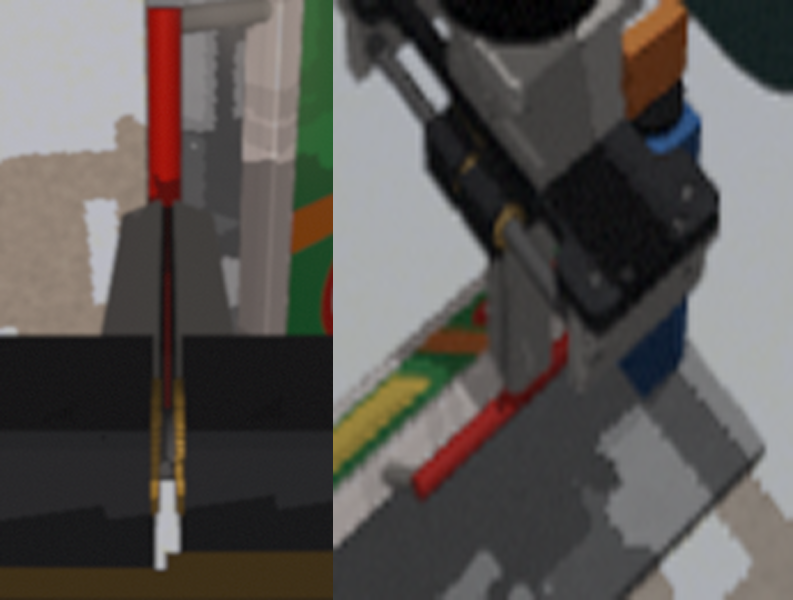

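The fingertips sit just on top of the bar, which shows red through the slit, and the line-up sideways is right. I'm opening a little, going lower and closing again.

```bash
python3 -m inch '[[0.32,[0,0,0],0],[0.32,[0,0,0],0],[0.32,[0,0,0],0],[0.32,[0,0,0],0],[0.32,[0,0,4],0],[0.32,[0,0,4],0],[0.32,[0,0,4],0],[0.32,[0,0,2],0],[0,[0,0,0],0],[0,[0,0,0],0]]';python3 -m inch '[[0,[0,0,0],0],[0,[0,0,0],0],[0,[0,0,0],0],[0,[0,0,0],0],[0,[0,0,0],0],[0,[0,0,0],0],[0,[0,0,0],0],[0,[0,0,0],0],[0,[0,0,0],0],[0,[0,0,0],0]]'
```

```text
t: 7.5
eef_pos: [0.4834, -0.007, 0.1519]
ee_rot: [-0.0, 0.77, 0.638, 0.0]
wrist_force: [0.5, 1.0, -0.4]
width: 0.182
grasp_force: 0.0
t: 8.5
eef_pos: [0.4828, -0.0068, 0.1522]
ee_rot: [-0.0, 0.77, 0.638, -0.0]
wrist_force: [-5.3, 0.1, 3.8]
width: 0.096
grasp_force: 30.0
```

Now it grips (0.096 is the 10 mm bar). I'm starting the arc.

```bash
python3 -m inch '[[0,[4,0,0],0],[0,[-4,9,-8.2],0],[0,[0,10,-7],0],[0,[0,10.7,-5.8],0],[0,[0,11.3,-4.5],0],[0,[0,0,0],0],[0,[0,0,0],0],[0,[0,0,0],0],[0,[0,0,0],0],[0,[0,0,0],0]]'; cat > k.py <<'E'
exec(open('f.py').read().split("L={'w1'")[0])
def fit():
    global t,t1
    s,P,Rm=st(); im=snap('side','sk.png'); Kk,D,r0,t0=cam('wrist'); snap('wrist','wk.png')
    return s,P,Rm
s,P,Rm=st();C=np.array([.5558,-.0236,0]);ex=np.array([.9835,-.1811,0]);ey=np.array([.1811,.9835,0])
g=P+[0,0,.0188]
print(s['wrist_force'],s['ft_torque'],s['grasp_force'],'stand coords TCP',(P-C)@ex,(P-C)@ey,P[2])
x=(P-C)@ex; th=np.arccos(-x/.102) if abs(x)<.102 else None; print('theta from x',th,'bar z',.11+.102*np.sin(th) if th else None)
im=eyes.read_camera('side');cv2.imwrite('pics/sk.png',im[:,:,::-1])
for th in spotter.tip_of('handle','side'): print(np.array(th['position'])*[560,420],th['confidence'])
E
python3 k.py
```

```text
t: 9.5
eef_pos: [0.5253, -0.0152, 0.1793]
ee_rot: [0.002, 0.77, 0.638, 0.002]
wrist_force: [-1.7, 0.0, 6.3]
width: 0.095
grasp_force: 30.0
[-1.6692  0.0002  6.2626] [-0.0789  0.5488 -0.0078] 30.005494952201843 stand coords TCP -0.031562941267797 0.002777365530932577 0.17934360141384498
theta from x 1.2561916231750774 bar z 0.20699371494342095
[271.824 212.394] 0.81
```

```bash
python3 -c "
import numpy as np
t=np.linspace(1.256,3.17,17);print(np.round(np.c_[-102*np.diff(np.cos(t)),-102*np.diff(np.sin(t))],1).tolist())"
```

```text
[[11.8, -3.1], [12.1, -1.6], [12.2, -0.2], [12.1, 1.3], [11.9, 2.7], [11.5, 4.1], [10.9, 5.4], [10.2, 6.7], [9.3, 7.9], [8.3, 8.9], [7.2, 9.9], [6.0, 10.6], [4.6, 11.3], [3.3, 11.8], [1.8, 12.1], [0.4, 12.2]]
```

```bash
python3 -m inch '[[0,[0,11.8,-3.1],0],[0,[0,12.1,-1.6],0],[0,[0,12.2,-0.2],0],[0,[0,12.1,1.3],0],[0,[0,11.9,2.7],0],[0,[0,11.5,4.1],0],[0,[0,10.9,5.4],0],[0,[0,10.2,6.7],0],[0,[0,0,0],0],[0,[0,0,0],0]]'; python3 k.py
```

```text
t: 10.6
eef_pos: [0.6159, -0.0324, 0.1611]
ee_rot: [0.001, 0.77, 0.638, 0.0]
wrist_force: [0.6, -2.9, -2.2]
width: 0.095
grasp_force: 30.0
[ 0.5736 -2.9016 -2.2114] [-0.5717 -0.2128  0.0363] 30.000062584877014 stand coords TCP 0.06072347614662384 0.002245322542532462 0.1610738171503317
theta from x 2.208470382426986 bar z 0.19195522829368733
[247.072 192.486] 0.79
[278.6   221.802] 0.41
```

```bash
python3 -m inch '[[0,[0,9.3,7.9],0],[0,[0,8.3,8.9],0],[0,[0,7.2,9.9],0],[0,[0,6,10.6],0],[0,[0,4.6,11.3],0],[0,[0,3.3,11.8],0],[0,[0,1.8,12.1],0],[0,[0,0.4,9],0],[0,[0,0,0],0],[0,[0,0,0],0]]'; python3 k.py
```

```text
t: 11.7
eef_pos: [0.6555, -0.0396, 0.0798]
ee_rot: [0.0, 0.77, 0.638, 0.0]
wrist_force: [2.0, -3.5, -1.9]
width: 0.095
grasp_force: 30.0
[ 1.9649 -3.5174 -1.8805] [-0.6422 -0.1867 -0.0345] 29.9988654255867 stand coords TCP 0.10099948024382265 0.002301098687947433 0.07979432073981502
theta from x 3.0014135151066883 bar z 0.12425149081597003
[240.184 206.01 ] 0.72
```

```bash
python3 -m inch '[[0,[0,0,3],0],[0,[0,0,3],0],[0,[0,0,3],0],[0,[0,0,2],0],[0,[0,0,1],0],[0,[0,0,0],0],[0,[0,0,0],0],[0,[0,0,0],0],[0,[0,0,0],0],[0,[0,0,0],0]]'; python3 k.py
```

```text
t: 12.8
eef_pos: [0.6558, -0.0396, 0.077]
ee_rot: [0.002, 0.77, 0.638, 0.002]
wrist_force: [-8.7, -2.3, 21.7]
width: 0.096
grasp_force: 30.0
[-8.6593 -2.2897 21.6775] [-0.4526  1.7946  0.0408] 30.00460535287857 stand coords TCP 0.10127940991774104 0.00234701674075356 0.07697894722984701
theta from x 3.0226561791874573 bar z 0.12210293876354732
[240.296 207.48 ] 0.56
[147.112 280.98 ] 0.16
```

The panel is pressed against its stop: 22 N, with no further travel for a further 12 mm commanded. I'm releasing and going up.

```bash
python3 -m inch '[[0,[0,0,-4],0],[0,[0,0,-4],0],[0.38,[0,0,0],0],[0.38,[0,0,0],0],[0.38,[0,0,0],0],[0.38,[0,0,-20],0],[0.38,[0,0,-40],0],[0.38,[0,0,-40],0],[0.38,[0,0,-40],0],[0.38,[0,0,-40],0]]'; python3 -m inch '[[0.6,[-21,-14.4,0],0],[0.6,[-21,-14.4,0],0],[0.6,[-21,-14.4,0],0],[0.6,[-21,-14.4,0],0],[0.6,[-21,-14.4,0],0],[0.6,[0,0,0],0],[0.6,[0,0,0],0],[0.6,[0,0,0],0],[0.6,[0,0,0],0],[0.6,[0,0,0],0]]'
cat > m.py <<'E'
from h import *
s,P,Rm=st();im=snap('wrist','w3.png');print(P)
for th,z in [('knob_grip',.187),('pin_a',.121),('panel_mid',.107)]:
    for p,k in tip(th,'wrist'): print(th,p,k,atz('wrist',p,z))
for c in('top','side'):
    im=eyes.read_camera(c);cv2.imwrite(f'pics/{c}3.png',im[:,:,::-1])
    for th,z in [('knob_grip',.187),('pin_a',.121),('panel_mid',.107),('handle',.11)]:
        for p,k in tip(th,c): print(c,th,p,k,atz(c,p,z))
C=np.array([.5558,-.0236,0]);ey=np.array([.1811,.9835,0])
go(C-.146*ey+[0,0,.17],-.182)
E
python3 m.py
```

```text
t: 13.9
eef_pos: [0.6546, -0.0387, 0.2575]
ee_rot: [-0.001, 0.77, 0.638, -0.0]
wrist_force: [0.8, -0.9, 0.5]
width: 0.382
grasp_force: 0.0
t: 14.9
eef_pos: [0.5652, -0.1285, 0.2563]
ee_rot: [-0.0, 0.77, 0.638, -0.0]
wrist_force: [0.7, 0.5, -0.1]
width: 0.595
grasp_force: 0.0
[ 0.56518784 -0.12850163  0.25628821]
knob_grip [246.176 252.798] 0.68 [ 0.53138284 -0.16468954  0.187     ]
knob_grip [337.12  331.212] 0.64 [ 0.60443544 -0.26802816  0.187     ]
knob_grip [247.016 135.198] 0.47 [ 0.55501255 -0.05895002  0.187     ]
pin_a [245.616  55.818] 0.94 [0.56324504 0.01326144 0.121     ]
pin_a [248.08  135.408] 0.88 [ 0.54957184 -0.06231615  0.121     ]
panel_mid [248.696  97.902] 0.76 [ 0.55701078 -0.02505205  0.107     ]
top knob_grip [330.12  213.192] 0.63 [ 0.53568326 -0.15436277  0.187     ]
top pin_a [289.8   210.294] 0.72 [ 0.55179256 -0.06059441  0.121     ]
top pin_a [259.784 205.296] 0.59 [0.56486682 0.013355   0.121     ]
top handle [279.888 170.982] 0.75 [ 0.65296619 -0.03633456  0.11      ]
side knob_grip [309.624 179.718] 0.7 [ 0.52877088 -0.17075844  0.187     ]
side pin_a [271.32 222.6 ] 0.84 [ 0.54754225 -0.04994086  0.121     ]
side pin_a [251.384 235.998] 0.72 [0.55668168 0.01077912 0.121     ]
side panel_mid [263.088 226.38 ] 0.77 [ 0.56264562 -0.03620713  0.107     ]
t 15.6 tcp [ 0.5647 -0.1293  0.2567] yawY -0.18702915814070545 need mm (tool) [-43.8581 -27.6821  86.6858] turn -0.005029158140705453 j6 -0.13588344815630124 w 0.6034058267929722 F [ 0.2256 -0.4181  0.2366] 0.0
```

View pics/w3.png

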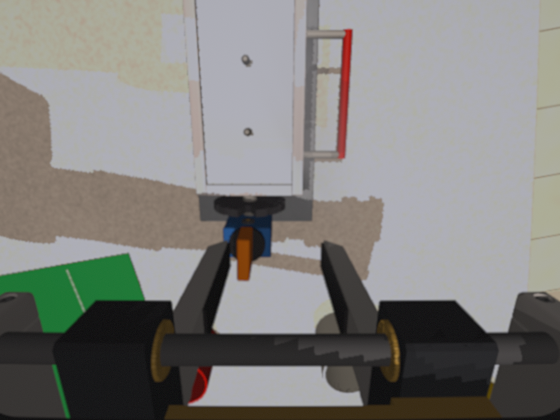

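The white back is up, with pins at (246,59) and (248,131), which confirms the panel centre at (0.556,-0.024). The orange knob bar at (245,255) is still in line with the axis, meaning open.

```bash
python3 -m inch '[[0.6,[-22,-13.6,0],0],[0.6,[-22,-13.6,0],0],[0.6,[0,0,18],0],[0.6,[0,0,18],0],[0.6,[0,0,18],0],[0.6,[0,0,18],0],[0.6,[0,0,16],0],[0,[0,0,0],0],[0,[0,0,0],0],[0,[0,0,0],0]]'; python3 -m inch '[[0,[0,0,0],0],[0,[0,0,0],0],[0,[0,0,0],0],[0,[0,0,0],0],[0,[0,0,0],0],[0,[0,0,0],0],[0,[0,0,0],0],[0,[0,0,0],0],[0,[0,0,0],0],[0,[0,0,0],0]]'
```

```text
t: 16.6
eef_pos: [0.5305, -0.1676, 0.1701]
ee_rot: [0.001, 0.77, 0.638, 0.001]
wrist_force: [-0.4, 0.5, -0.8]
width: 0.381
grasp_force: 0.0
t: 17.6
eef_pos: [0.528, -0.1671, 0.1695]
ee_rot: [-0.001, 0.77, 0.638, -0.001]
wrist_force: [-5.5, 1.4, 3.5]
width: 0.124
grasp_force: 29.9
```

```bash
python3 -m inch '[[0,[0,0,0],0.1],[0,[0,0,0],0.1],[0,[0,0,0],0.1],[0,[0,0,0],0.1],[0,[0,0,0],0.1],[0,[0,0,0],0.1],[0,[0,0,0],0.1],[0,[0,0,0],0.1],[0,[0,0,0],0.1],[0,[0,0,0],0.1]]'; python3 -m inch '[[0,[0,0,0],0.1],[0,[0,0,0],0.1],[0,[0,0,0],0.1],[0,[0,0,0],0.06],[0,[0,0,0],0],[0,[0,0,0],0],[0,[0,0,0],0],[0,[0,0,0],0],[0,[0,0,0],0],[0,[0,0,0],0]]'; python3 -c "
from h import *
go([0.528,-.167,.26]);print(st()[0]['ft_torque'])"
```

```text
t: 18.6
eef_pos: [0.5274, -0.1666, 0.1695]
ee_rot: [-0.001, 0.982, 0.189, -0.002]
wrist_force: [-6.9, 2.6, 3.4]
width: 0.125
grasp_force: 30.0
t: 19.6
eef_pos: [0.5273, -0.1663, 0.1694]
ee_rot: [-0.001, 1.0, 0.012, -0.003]
wrist_force: [-6.2, 3.2, 4.7]
width: 0.122
grasp_force: 29.9
t 19.6 tcp [ 0.5273 -0.1663  0.1694] yawY -1.5468455171402462 need mm (tool) [  0.2194   0.5521 -90.5917] turn None j6 1.13886770144637 w 0.12229045186762456 F [-6.1786  3.1569  4.7494] 29.933675229549408
[ 0.5744  1.523  -0.0214]
```

```bash
python3 -m inch '[[0,[0,0,0],0.04],[0,[0,0,0],0.04],[0,[0,0,0],0.04],[0,[0,0,0],0.03],[0,[0,0,0],0],[0,[0,0,0],0],[0,[0,0,0],0],[0,[0,0,0],0],[0,[0,0,0],0],[0,[0,0,0],0]]'; python3 -c "
from h import *
go([0.528,-.167,.26]);print(st()[0]['ft_torque'])"
```

```text
t: 20.6
eef_pos: [0.5278, -0.1663, 0.1694]
ee_rot: [-0.001, 0.998, -0.062, -0.002]
wrist_force: [-6.1, 2.0, 4.1]
width: 0.126
grasp_force: 31.1
t 20.6 tcp [ 0.5278 -0.1663  0.1694] yawY -1.6953172763172182 need mm (tool) [ -0.1336   0.5872 -90.5716] turn None j6 1.2875975395581623 w 0.1259239713356366 F [-6.0608  1.964   4.1315] 31.059757000766695
[0.5625 1.2998 0.4701]
```

The torque rose to 0.47 N m at the end, so the knob is at its stop. I'm releasing, rising and going to the bracket.

```bash
python3 -m inch '[[0.5,[0,0,0],0],[0.5,[0,0,0],0],[0.5,[0,0,0],0],[0.5,[0,0,0],0],[0.5,[0,0,-25],0],[0.5,[0,0,-30],0],[0.5,[0,0,-30],0],[0.5,[0,0,-25],-0.14],[0.5,[0,0,0],-0.14],[0.5,[0,0,0],-0.14]]'; python3 -m inch '[[0.5,[0,0,0],-0.14],[0.5,[0,0,0],-0.14],[0.5,[0,0,0],-0.14],[0.5,[0,0,0],-0.14],[0.5,[0,0,0],-0.14],[0.5,[0,0,0],-0.14],[0.5,[0,0,0],-0.14],[0.5,[0,0,0],-0.15],[0.5,[40,-11,0],0],[0.5,[40,-11,0],0]]';  python3 -m inch '[[0.5,[45,-12,0],0],[0.5,[45,-12,0],0],[0.5,[45,-12,0],0],[0.5,[45,-12,0],0],[0.5,[45,-12,0],0],[0.5,[45,-12,0],0],[0.5,[45,-12,0],0],[0.5,[0,0,0],0],[0.5,[0,0,0],0],[0.5,[0,0,0],0]]'; cat > n.py <<'E'
from h import *
from plant import eyes
go([.472,.308,.15],-.149)
im=snap('wrist','w4.png')
for th,z in [('bracket_mid',.0205)]:
    for p,k in tip(th,'wrist'): print(th,p,k,atz('wrist',p,z))
for c in('top','side'):
    cv2.imwrite(f'pics/{c}4.png',eyes.read_camera(c)[:,:,::-1])
    for th,z in [('knob_grip',.187),('bracket_mid',.0205)]:
        for p,k in tip(th,c): print(c,th,p,k,atz(c,p,z))
E
python3 n.py
```

```text
t: 21.6
eef_pos: [0.5305, -0.1678, 0.2802]
ee_rot: [0.001, 0.989, 0.149, 0.001]
wrist_force: [-0.4, 1.0, 0.4]
width: 0.5
grasp_force: 0.0
t: 22.6
eef_pos: [0.5197, -0.085, 0.278]
ee_rot: [-0.0, 0.758, 0.652, -0.0]
wrist_force: [0.8, 0.7, -0.1]
width: 0.498
grasp_force: 0.0
t: 23.6
eef_pos: [0.4831, 0.2379, 0.2787]
ee_rot: [0.0, 0.758, 0.653, -0.0]
wrist_force: [0.1, 0.2, -0.7]
width: 0.503
grasp_force: 0.0
t 23.6 tcp [0.4831 0.2379 0.2787] yawY -0.14822609256480668 need mm (tool) [ 67.7825 -21.4202 128.6647] turn 0.0007739074351933162 j6 0.5006530936554681 w 0.5025520534605201 F [ 0.107   0.2399 -0.7162] 0.0
bracket_mid [180.376 114.114] 0.89 [0.3647 0.3408 0.0205]
bracket_mid [354.816 113.484] 0.78 [0.6083 0.3047 0.0205]
bracket_mid [262.192 124.614] 0.67 [0.4766 0.3091 0.0205]
top knob_grip [334.992 216.216] 0.67 [ 0.5286 -0.1655  0.187 ]
top bracket_mid [151.704 245.406] 0.89 [0.4739 0.3081 0.0205]
top bracket_mid [287.224 210.294] 0.64 [ 0.5649 -0.0528  0.0205]
top bracket_mid [155.288 196.812] 0.56 [0.6046 0.3025 0.0205]
side bracket_mid [189.616 366.492] 0.94 [0.4741 0.3041 0.0205]
side bracket_mid [147.224 331.59 ] 0.94 [0.6077 0.3156 0.0205]
side bracket_mid [211.792 414.918] 0.68 [0.366  0.3419 0.0205]
```

View pics/w4.png

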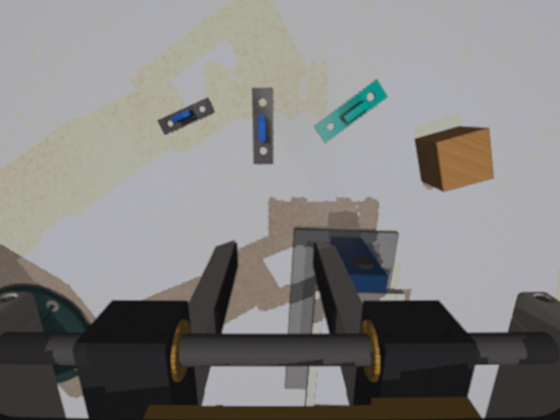

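The large dark bracket is at (263,126), with holes at (263,102) and (263,150), in line with the tool x axis. I'm refining its position by colour.

```bash
cat > o.py <<'E'
from h import *
import sys
im=cv2.imread('pics/w4.png').astype(int);x0,x1,y0,y1=240,290,75,180
g=im.max(2);m=np.zeros(g.shape,np.uint8);m[y0:y1,x0:x1]=((g<110)|((im[...,0]>im[...,2]+40)))[y0:y1,x0:x1]
k,l,s,ce=cv2.connectedComponentsWithStats(m);i=1+s[1:,4].argmax();ys,xs=np.where(l==i);print(s[i])
W=np.array([atz('wrist',[x,y],.005)[:2] for x,y in zip(xs,ys)]);r=cv2.minAreaRect((W*1000).astype(np.float32));print(r)
for h in ([263,102],[263,150]): print(atz('wrist',h,.005))
c=np.array(r[0])/1000
go([c[0],c[1],.06])
E
python3 o.py
```

```text
[ 253   88   20   76 1303]
((475.4290771484375, 306.7288818359375), (107.23655700683594, 28.185422897338867), 81.30325317382812)
[0.4817538  0.34074364 0.005     ]
[0.47084445 0.2730103  0.005     ]
t 24.0 tcp [0.483  0.2382 0.2788] yawY -0.14816768934605645 need mm (tool) [ 66.5895 -17.6438 218.8118] turn None j6 0.5010942383433228 w 0.4969779965306481 F [-0.3666 -0.2415  0.0602] 0.0
```

```bash
python3 -m inch '[[0.5,[33.3,-8.8,30],0],[0.5,[33.3,-8.8,30],0],[0.5,[0,0,40],0],[0.5,[0,0,40],0],[0.5,[0,0,40],0],[0.5,[0,0,30],0],[0.5,[0,0,25],0],[0.5,[0,0,15],0],[0.5,[0,0,10],0],[0.5,[0,0,6.8],0]]'; python3 -m inch '[[0,[0,0,0],0],[0,[0,0,0],0],[0,[0,0,0],0],[0,[0,0,0],0],[0,[0,0,0],0],[0,[0,0,0],0],[0,[0,0,0],0],[0,[0,0,0],0],[0,[0,0,0],0],[0,[0,0,0],0]]'
```

```text
t: 25.0
eef_pos: [0.4756, 0.3074, 0.0119]
ee_rot: [0.0, 0.757, 0.653, 0.0]
wrist_force: [-0.4, 0.1, -0.7]
width: 0.497
grasp_force: 0.0
t: 26.0
eef_pos: [0.4753, 0.3076, 0.0124]
ee_rot: [-0.0, 0.757, 0.653, 0.0]
wrist_force: [-2.1, 1.4, 4.9]
width: 0.099
grasp_force: 30.0
```

```bash
python3 -m inch '[[0,[0,0,-10],0],[0,[0,0,-20],0],[0,[0,0,-30],0],[0,[0,0,-35],0],[0,[0,0,-35],0],[0,[0,0,-35],0.01],[0,[0,0,-30],0.01],[0,[0,0,-20],0.012],[0,[-25,11.1,0],0],[0,[-30,13.4,0],0]]'; python3 -m inch '[[0,[-33,14.7,0],0],[0,[-33,14.7,0],0],[0,[-33,14.7,0],0],[0,[-33,14.7,0],0],[0,[-33,14.7,0],0],[0,[-33,14.7,0],0],[0,[-33,14.7,0],0],[0,[-25,11.2,0],0],[0,[0,0,0],0],[0,[0,0,0],0]]'
cat > q.py <<'E'
from h import *
go([.556,-.0238,.119],-.180)
snap('wrist','w5.png');a=snap('side','s5.png');b=snap('top','t5.png')
for c in('wrist','top','side'):
    for th in('bracket_mid','pin_a'):
        for p,k in tip(th,c): print(c,th,p,k,atz(c,p,.121) if th=='pin_a' else '')
E
python3 q.py
```

```text
t: 27.0
eef_pos: [0.4896, 0.2491, 0.2277]
ee_rot: [0.0, 0.767, 0.642, 0.001]
wrist_force: [0.9, 0.0, -1.5]
width: 0.102
grasp_force: 30.0
t: 28.0
eef_pos: [0.5559, -0.0236, 0.2264]
ee_rot: [-0.001, 0.768, 0.641, -0.0]
wrist_force: [-0.3, 0.2, -1.7]
width: 0.104
grasp_force: 30.0
t 28.0 tcp [ 0.5559 -0.0236  0.2264] yawY -0.18032275228398076 need mm (tool) [ -0.2008   0.2883 107.3695] turn -0.00032275228398076505 j6 0.03562574071558868 w 0.1040083666582266 F [-0.2809  0.1704 -1.6819] 29.98168855905533
wrist bracket_mid [278.488 243.81 ] 0.55 
wrist pin_a [275.184 163.212] 0.92 [0.5637 0.0145 0.121 ]
top bracket_mid [152.208 194.712] 0.63 
top bracket_mid [138.208 287.196] 0.55 
top pin_a [261.688 206.598] 0.95 [0.5616 0.0087 0.121 ]
top pin_a [287.112 211.806] 0.84 [ 0.5481 -0.054   0.121 ]
side bracket_mid [213.808 416.22 ] 0.7 
side bracket_mid [150.08  331.884] 0.7 
side bracket_mid [258.776 196.014] 0.68 
side pin_a [250.992 237.384] 0.82 [0.5546 0.0143 0.121 ]
side pin_a [272.608 218.61 ] 0.74 [ 0.5534 -0.0613  0.121 ]
```

View pics/w5.png

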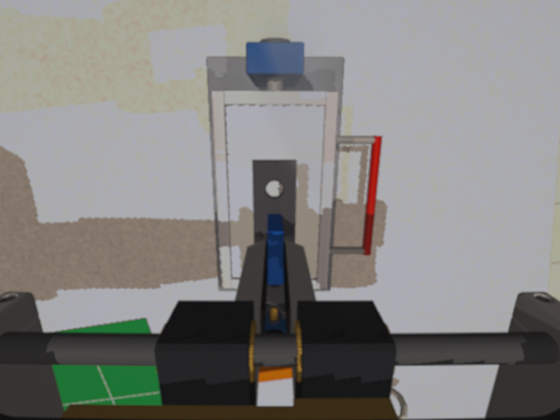

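The wrist picture shows the gripped bracket with its far hole at (274,188) and its strip end at y=160, pointing along the panel.

```bash
cat > u.py <<'E'
from h import *
np.set_printoptions(precision=4,suppress=True)
s,P,Rm=st();K,dc,r,t=cam('wrist');Rw=cv2.Rodrigues(r)[0]
# hole blob in w5
im=cv2.imread('pics/w5.png').astype(int);g=im.min(2)
def blob(g,box,f):
    x0,x1,y0,y1=box;m=np.zeros(g.shape,np.uint8);m[y0:y1,x0:x1]=f(g[y0:y1,x0:x1]);n,l,ss,ce=cv2.connectedComponentsWithStats(m)
    i=1+ss[1:,4].argmax();return ss[i],ce[i]
sb,hole=blob(g,(262,287,175,202),lambda q:q>120);print('hole',sb,hole)
H=atz('wrist',hole,P[2]-.007);c=(H-P);print('hole rel TCP in tool x,y mm',1000*Rm.T@c)
E_=atz('wrist',[274.5,159.5],P[2]-.007);print('end rel',1000*Rm.T@(E_-P))
# strip edges at several rows
for y in (168,178,205,215):
    row=im[y,235:315].max(1);xs=np.where(row<110)[0]+235;w=[atz('wrist',[xx,y],P[2]-.007) for xx in(xs.min()-.5,xs.max()+.5)]
    print(y,xs.min(),xs.max(),[1000*Rm.T@(q-P) for q in w])
# pins in w3
P3=np.array([.5650,-.1289,.2565]);s3=cv2.imread('pics/w3.png').astype(int);yaw3=-.187;a=np.arctan2(Rm[1,1],Rm[0,1])
from scipy.spatial.transform import Rotation as R
dR=R.from_euler('z',yaw3-a).as_matrix() # world rot of tool from now to then
o=-Rw.T@t; o3=P3+dR@(o-P); Rw3=Rw@dR.T
def atz3(px,z):
    u=cv2.undistortPoints(np.array([[px]],float),K,dc)[0,0];v=Rw3.T@[u[0],u[1],1];return o3+v*(z-o3[2])/v[2]
g3=s3.max(2)
for b in ((236,258,48,70),(236,258,120,143)):
    sb,ce=blob(g3,b,lambda q:q<130);print('pin blob',sb,ce,atz3(ce,.114))
    sub=g3[b[2]:b[3],b[0]:b[1]]; print(sub[6:18,4:18])
# panel rail inner edges in w3 at row 100
print(g3[95,185:310])
E
python3 u.py
```

```text
hole [266 181  14  15 171] [272.7602 187.9883]
hole rel TCP in tool x,y mm [35.3245 -0.6457  7.0032]
end rel [54.6926  0.5683  7.0053]
168 253 295 [array([ 49.035 , -14.1583,   7.0016]), array([49.0047, 14.6089,  7.0078])]
178 253 295 [array([ 42.2458, -14.3026,   7.0009]), array([42.2153, 14.7269,  7.0072])]
205 254 295 [array([ 23.2804, -14.0166,   6.9992]), array([23.2499, 15.0597,  7.0054])]
215 253 295 [array([ 16.0094, -14.8661,   6.9983]), array([15.9779, 15.1885,  7.0048])]
pin blob [242  55  10  11  64] [246.2812  60.4844] [0.5628 0.0101 0.114 ]
[[183 182 178 167 156 155 160 167 177 182 183 183 182 182]
 [182 177 162 142 129 127 129 143 164 179 183 182 182 182]
 [179 165 139 127 129 129 120 120 145 172 182 183 182 182]
 [174 150 125 129 143 146 130 113 124 158 179 183 182 182]
 [169 142 121 135 152 153 138 111 106 140 171 182 183 182]
 [170 142 119 129 146 147 133 105  94 119 153 170 177 182]
 [175 150 115 112 124 125 113  93  84  97 123 144 162 178]
 [179 161 125  98  96  96  90  81  78  88 107 129 150 174]
 [181 172 145 107  83  78  77  75  78  92 110 126 149 174]
 [183 17
[... 763 characters left out ...]
9 113 127 150]
 [181 181 180 176 162 141 120 105 104 120 136 144 149 163]
 [180 180 181 180 178 170 157 145 145 157 170 173 173 177]
 [180 180 180 181 181 180 177 173 174 178 182 182 181 180]]
[176 181 183 175 164 168 174 174 174 175 174 175 175 173 160 132 129 169
 183 183 183 183 183 183 182 183 183 183 183 183 182 183 184 182 183 183
 183 183 183 183 182 182 183 183 183 182 183 183 183 182 183 182 183 183
 183 183 183 182 182 183 183 182 183 183 183 183 183 183 182 182 183 182
 182 182 182 182 182 182 181 181 181 182 181 181 181 181 181 181 181 181
 181 181 181 181 181 181 180 180 180 180 180 180 180 179 179 179 176 166
 159 166 171 171 171 172 172 172 172 172 166 144 118 105 102 102 102]
```

```bash
cat >> u.py <<'E'
print('----')
A=atz3([244.4,58],.121);B=atz3([246.4,131.5],.121);print(A,B,np.linalg.norm(A-B),(A+B)/2,np.arctan2(A[0]-B[0],A[1]-B[1]))
go(list(((A+B)/2)[:2])+[.119],-.18)
E
python3 u.py | sed -n '/----/,$p'
```

```text
----
[0.5618 0.0115 0.121 ] [ 0.5488 -0.0581  0.121 ] 0.07081247571018058 [ 0.5553 -0.0233  0.121 ] 0.1848637377262562
t 28.45 tcp [ 0.5561 -0.0228  0.227 ] yawY -0.17799192350675966 need mm (tool) [ -0.6606  -0.694  107.9986] turn 0.002008076493240335 j6 0.03510298354423395 w 0.10141876802879447 F [-0.3138  0.6388 -0.7691] 29.98152047395706
```

```bash
python3 -m inch '[[0,[0,-0.6,15],0.004],[0,[0,0,20],0],[0,[0,0,20],0],[0,[0,0,18],0],[0,[0,0,12],0],[0,[0,0,6],0],[0,[0,0,4],0],[0,[0,0,3],0],[0,[0,0,3],0],[0,[0,0,0],0]]'; python3 -c "
from h import *
go([.5555,-.0234,.119],-.182)
snap('wrist','w6.png')
b=snap('side','s6.png')[170:270,210:330];cv2.imwrite('pics/c6.png',cv2.resize(b,(720,600),interpolation=2)[:,:,::-1])"
```

```text
t: 29.45
eef_pos: [0.5557, -0.0233, 0.126]
ee_rot: [0.0, 0.769, 0.64, 0.0]
wrist_force: [-0.4, 0.3, -0.9]
width: 0.098
grasp_force: 30.0
t 29.45 tcp [ 0.5557 -0.0233  0.126 ] yawY -0.18297939800280158 need mm (tool) [-0.1225 -0.1509  7.0276] turn -0.0009793980028015847 j6 0.03906877780195448 w 0.09848188496555996 F [-0.3843  0.344  -0.9281] 29.981572329998016
```

The underside is 7 mm past the pin tips with no force, so the holes are on the pins.

```bash
python3 -m inch '[[0,[0,0,2],0],[0,[0,0,2],0],[0,[0,0,1.5],0],[0,[0,0,1],0],[0,[0,0,0.5],0],[0,[0,0,0],0],[0,[0,0,0],0],[0,[0,0,0],0],[0,[0,0,0],0],[0,[0,0,0],0]]'
```

```text
t: 30.55
eef_pos: [0.5564, -0.0234, 0.1253]
ee_rot: [0.002, 0.769, 0.64, 0.002]
wrist_force: [-8.0, 1.0, 18.0]
width: 0.097
grasp_force: 30.1
```

Contact came about 6 mm early, so I'm looking.

```bash
python3 -c "
from h import *
a=snap('wrist','w7.png')[140:290,200:345];b=snap('side','s7.png')[190:260,225:315];print(st()[0]['ft_torque'])
cv2.imwrite('pics/c7.png',np.hstack([cv2.resize(a,(400,414),interpolation=2),cv2.resize(b,(400,414),interpolation=2)])[:,:,::-1])
P=np.array([.5555,-.0235,0]);ey=np.array([.182,.983,0])
print(proj('side',[P+d*ey+[0,0,z] for d in(-.055,.055) for z in(.107,.121)]))"
```

```text
[ 0.08332316  1.53059766 -0.02693246]
[[279.42806949 219.88818384]
 [279.40251238 216.29710875]
 [243.31846628 242.67848288]
 [242.86374964 239.19599067]]
```

View pics/c7.png

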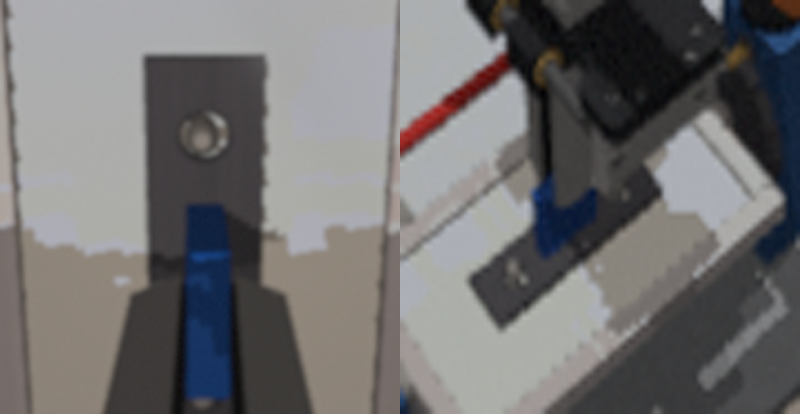

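The pin shows centred in the hole, and the strip's end corner at side pixel (244,242) matches the strip's top surface at z=0.112. It is seated. I'm releasing.

```bash
python3 -m inch '[[0,[0,0,-2.5],0],[0,[0,0,-2.5],0],[0.3,[0,0,0],0],[0.3,[0,0,0],0],[0.3,[0,0,0],0],[0.3,[0,0,0],0],[0.3,[0,0,-10],0],[0.3,[0,0,-20],0],[0.3,[0,0,-30],0],[0.3,[0,0,-30],0]]';  python3 -m inch '[[0.3,[0,-30,-30],0],[0.3,[0,-40,0],0],[0.3,[0,-40,0],0],[0.3,[0,-40,0],0],[0.3,[0,0,0],0],[0.3,[0,0,0],0],[0.3,[0,0,0],0],[0.3,[0,0,0],0],[0.3,[0,0,0],0],[0.3,[0,0,0],0]]'; cat > v.py <<'E'
from h import *
ims=[]
for c in('wrist','top','side'):
    cv2.imwrite(f'pics/{c}8.png',eyes.read_camera(c)[:,:,::-1])
    for th,z in(('bracket_mid',.1275),('knob_grip',.187),('panel_mid',.107),('handle',.11)):
        for p,k in tip(th,c): print(c,th,p,k,atz(c,p,z))
a=cv2.imread('pics/side8.png')[165:265,210:345];b=cv2.imread('pics/top8.png')[160:250,205:355]
cv2.imwrite('pics/c8.png',np.hstack([cv2.resize(a,(400,400),interpolation=2),cv2.resize(b,(400,400),interpolation=2)]))
E
python3 v.py
```

```text
t: 31.65
eef_pos: [0.5554, -0.0232, 0.2151]
ee_rot: [-0.0, 0.769, 0.64, -0.0]
wrist_force: [0.6, -0.8, 0.1]
width: 0.297
grasp_force: 0.0
t: 32.65
eef_pos: [0.4086, 0.0039, 0.2435]
ee_rot: [-0.0, 0.769, 0.639, -0.0]
wrist_force: [0.1, -1.1, 0.4]
width: 0.302
grasp_force: 0.0
wrist bracket_mid [418.992 198.492] 0.91 [ 0.55799124 -0.02485894  0.1275    ]
wrist panel_mid [409.192 193.998] 0.64 [ 0.55603233 -0.02476801  0.107     ]
wrist handle [502.096 194.796] 0.86 [ 0.65778389 -0.04375679  0.11      ]
top bracket_mid [154.224 193.704] 0.64 [0.59512316 0.27353265 0.1275    ]
top bracket_mid [139.776 288.12 ] 0.63 [0.36559489 0.30112689 0.1275    ]
top bracket_mid [272.776 206.388] 0.56 [ 0.56096547 -0.01900567  0.1275    ]
top knob_grip [335.104 215.796] 0.78 [ 0.52952722 -0.16572863  0.187     ]
top panel_mid [273.    211.512] 0.94 [ 0.55090891 -0.01859713  0.107     ]
top handle [188.888 147.084] 0.69 [0.71697834 0.19410197 0.11      ]
side bracket_mid [260.624 227.388] 0.97 [ 0.55377707 -0.01878003  0.1275    ]
side bracket_mid [152.376 332.514] 0.92 [0.53971058 0.31858256 0.1275    ]
side bracket_mid [213.304 415.716] 0.75 [0.33499586 0.34647629 0.1275    ]
side panel_mid [261.52  226.506] 0.69 [ 0.56530367 -0.03343084  0.107     ]
side handle [239.4   207.312] 0.64 [ 0.64793422 -0.04105868  0.11      ]
```

View pics/c8.png

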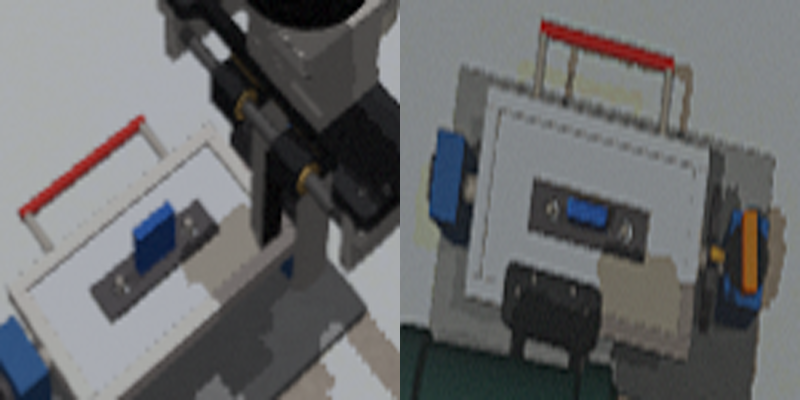

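The top crop shows both pins in the bracket holes at (553,208) and (627,235), the bracket flat, and the knob bar turned across the axis at (750,250), meaning locked. The gripper is clear of everything.

```bash
python3 -c "
from plant import order
print(order.finish_job())"
```

```text
the job is handed in; nothing more can be done
None
```

I've handed the job in: the panel is turned white back up, the knob is turned clockwise to its stop, and the bracket lies flat over both pins and is released. The final pictures agree, but the hand-in returned no verdict.

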